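# Knock a cast specimen block out of its mould

### The arm

A 7-joint arm with a two-finger parallel gripper is mounted at the origin on the work surface. World frame = base frame: x ahead of the robot, y to its left, z up, the work surface at z = 0. Lengths are in m, angles in degrees, forces in N, time in s.
With the tool pointing down it reaches from about 0.425 to 0.875 m from the base axis. Payload 4.7 kg.
Tool frame: the origin (TCP) lies midway between the tips of the shut fingers; the grasp point (between the pads) lies 19 mm behind it; z points along the fingers, y is the line along which they close (so a half turn about z gives the same grasp; the last joint's range is limited). The gripper opens to 87 mm and grips with 3 to 60 N. Pads are 19 mm wide; open, the fingers measure 117 mm over their backs; the gripper's body (75 mm by 190 mm) begins 51 mm behind the grasp point.
Start: joints at [75.292, 18.392, -4.016, 83.108, 1.295, 78.541, -3.26], TCP at [0.174, -0.626, 0.191] pointing down, gripper open.
Joint ranges: [-163.93, 163.93], [-17.29, 119.83], [-79.2, 71.16], [3.27, 140.29], [-89.18, 269.18], [5.43, 117.66], [-154.24, 154.24]. Speed limits (degrees/s): [147.25, 147.25, 180, 180, 180, 180, 180].

### API

Orientations are given as [roll, pitch, yaw] about the fixed x, y, z axes, in that order (R = Rz(yaw) Ry(pitch) Rx(roll)).
In Python, from cell import env gives the robot as it stands. The module is installed in compiled form; this text tells all that it offers.
- The arm moves only by the tool send_rows, never from a script. Its argument "series" is a list of rows, each an object with "travel": the shift along the tool's x, y, z in cm, a list of three; "dr": the turn, a rotation vector about the tool's x, y, z in degrees, a list of three; "claw": the finger opening in cm, from 0 to 8.7. In form: [{"travel": [tx, ty, tz], "dr": [wx, wy, wz], "claw": claw}, ...]. A call has 1 to 12 rows; each row is the pose to reach, as a shift and turn from the pose commanded when the call began, along the tool's axes at that moment; what a row does not reach only later rows make up. A row lasts 1/12 s, in which the tool goes at most 41.7 mm and 7.16 degrees, less where a joint would pass 70% of its speed; a pose out of reach is approached as far as the arm can. A call with a gripper value outside its range is refused whole. The fingers move at their own pace and stop on an object; "grip_force" is the grip in N (left out, the last holds). Time passes only in rows, so rows that repeat a pose let the fingers close. It gives the time, the measured TCP pose, the force and the opening at its end, in the units of the state.
- env.get_obs(): the state, without advancing time (a new reading comes with each control period).
- env.read_camera(name): name is "scene" or "top" or "wrist"; returns the picture (480x640x3 uint8, blue, green, red); there is no depth.
- env.calibration(name): a dict with "fx", "fy", "cx", "cy" (pixels), "cam_to_world" (4x4, takes a point from camera to world coordinates). Camera axes: x right, y down, z forward; pixel columns grow to the right and rows downward; lengths in m; the calibration is good to about 2 mm. A picture is of the moment at which its call begins: read the wrist's pose just before it. calibration takes no time and is no camera call; for the wrist camera it gives the pose at the moment of the call.
- env.sign_off(): hands the job in, once; it reports no verdict.
The state is a dict: "time_s": time; "qpos": joint angles; "joint_velocities": joint speeds; "effort": joint torques, N m; "tool_pos": TCP position; "tool_rot": TCP orientation; "force": force on the tool from outside, world axes, zero at the start; "wrist_torque": the same for the moment, N m; "grip_width": finger opening in m.
Only numpy, scipy, OpenCV 4.12 (cv2) and the standard library are available. Lean on these libraries where they do the work, as an engineer would, in place of code of your own. Each camera call takes 0.05 s, during which the arm holds its last target. There are 200 camera calls.

### The job

A cast resin specimen block is stuck deep in the mould on the knockout stand. Take the grip under the front of the mould and push the knockout rod up as far as it goes, so that the rod raises the block out of the mould, then let go of the grip. Lift the block out and set it gently, upright as it stood in the mould, on the floor of the free half of the specimen tray, without dropping it or disturbing the puck in the tray and the dish, bottle and tumbler nearby.

Things in the scene. Friction and masses are not known exactly. Their poses are not given: they have to be found in the camera images.
- stand: Fixed stand; origin on the table under the mould's middle, z up, front = -x (faces the robot). Base plate 150 x 130 x 12 mm; cheeks at y = +-52 mm, x = -20 to 60 mm, carry an aluminium mould 120 x 120 mm, z = 118 to 190 mm (front face x = -60 mm). Pocket in its top: 72 (x) x 42 (y) mm, floor at z = 130 mm with a round hole for the rod.
- mould_top (a point): Middle of the pocket's mouth, at the height of the mould's upper face, 190 mm above the table.
- knockout (a joint): Height (m) of the captive vertical knockout rod. Starts at -0.008 to -0.001; near 0.001 its top (26 mm across) meets the block; upper stop at 0.05: the block is then 44 mm proud of the mould, still 11 mm in the pocket. Takes 10 to 18 N to push up; stays where it is left.
- rod_grip (a point): Centre of the rod's black grip: 36 (stand's x) x 20 (y) x 22 mm high, 80 mm in front of the rod's axis on a 14 mm bar; 50 mm above the table at joint 0, 100 mm at 0.05. The mould overhangs 20 mm behind and above it: no room straight from above, so come from the front tilted 30 to 45 degrees, tips pointing down and under the mould, closing along the stand's y.
- block: The amber resin block, 70 (x) x 40 (y) x 55 (z) mm, 0.13 to 0.25 kg, with a paper square on its top; origin at the centre of its underside, z up. It starts on the pocket's floor, its top 5 mm below the mould's upper face, axes as the stand's.
- tray: Fixed shallow grey specimen tray, 130 (x) x 200 (y) x 18 mm outside, walls 4 mm, floor 4 mm thick, open above; origin at the centre of its underside, z up. Its -y half holds the puck, its +y half is free.
- tray_free (a point): On the tray's inner floor, in the free half, 40 mm from the tray's middle along its y: a good place for the centre of the block's underside, with the block's long side along the tray's x.
- puck: Loose finished round amber puck, 50 mm across, 35 mm high, standing in the -y half of the tray; origin at the centre of its underside. Leave it.
- petri: Loose clear shallow dish, 80 mm across, 16 mm high, on the table between stand and tray; origin under its centre. Leave it.
- vial: Loose amber glass bottle with white cap, 44 mm across, 75 mm high, on the table between stand and tray; origin under its centre. Leave it.
- tumbler: Loose drinking glass, 66 mm across, 90 mm high, nearer the robot; origin under its centre. Leave it.
There are look-alikes about, which are no part of the job. Leave any blue or orange look-alike of the stand alone.

How it is judged:
By the outcome, as a careful person would: the job done as asked, in the order asked, and still so for the second after the job is handed in, with the robot touching nothing.
It also fails if it takes over 53 s, if anything falls off the work surface, if the arm or the gripper's body presses on something with over 40 N, if the wrist force passes 120 N, or if a joint passes its speed limit or range.

## Working session

There is one attempt and no reset: what is moved stays moved. The work goes in short steps, Python scripts to look and compute and a tool call to move; the robot and the scene stay as the last step left them, time stands still between calls to the robot, and variables do not carry over. Pictures are saved under pics/ and viewed, on a budget of 10 in all, crops included, one or two more only if the job needs it, and the job is handed in when it is done.

Besides the shell and the picture viewer there is one more tool, called by a JSON object that holds its "fn" and its "kwargs". send_rows: Moves the arm, as the interface text tells. Its arguments: {"type":"object","properties":{"series":{"type":"array"},"grip_force":{"type":"number"}},"required":["series"]}

```bash
mkdir -p pics; cat > h.py <<'E'
import numpy as np, cv2
from cell import env
from scipy.spatial.transform import Rotation as R
def ray(cal,u,v):
    T=np.array(cal["cam_to_world"]); d=T[:3,:3]@np.array([(u-cal["cx"])/cal["fx"],(v-cal["cy"])/cal["fy"],1]); return T[:3,3],d/np.linalg.norm(d)
def plane(cal,u,v,z):
    o,d=ray(cal,u,v); return o+d*(z-o[2])/d[2]
def proj(cal,p):
    T=np.linalg.inv(np.array(cal["cam_to_world"])); q=T[:3,:3]@np.array(p)+T[:3,3]; return np.array([cal["fx"]*q[0]/q[2]+cal["cx"],cal["fy"]*q[1]/q[2]+cal["cy"]])
E
python3 - <<'E'
from h import *
o=env.get_obs(); print({k:np.round(v,3) for k,v in o.items()})
for n in("scene","top"):
    cv2.imwrite(f"pics/{n}0.png",env.read_camera(n)); c=env.calibration(n); print(n,c["fx"],np.round(c["cam_to_world"],3).tolist())
E
```

```text
{'time_s': np.float64(0.0), 'qpos': array([75.293, 18.439, -4.015, 83.175,  1.296, 78.539, -3.261]), 'joint_velocities': array([-0.013,  0.034,  0.011, -0.006, -0.022,  0.003, -0.051]), 'effort': array([ 0.0000e+00, -4.9129e+01, -4.0400e-01, -3.1253e+01, -6.4000e-02,
        4.4000e-02,  0.0000e+00]), 'tool_pos': array([ 0.174, -0.626,  0.189]), 'tool_rot': array([-1.79893e+02,  6.00000e-03,  1.55150e+01]), 'force': array([ 0.06 , -0.027, -0.683]), 'wrist_torque': array([ 0.002, -0.041,  0.003]), 'grip_width': np.float64(0.087)}
scene 494.70099469368427 [[-0.965, -0.241, 0.099, 0.39], [-0.261, 0.902, -0.344, 0.357], [-0.006, -0.358, -0.934, 1.101], [0.0, 0.0, 0.0, 1.0]]
top 503.6146907958186 [[-0.028, -0.997, 0.072, 0.419], [-1.0, 0.028, 0.0, 0.022], [-0.002, -0.072, -0.997, 1.112], [0.0, 0.0, 0.0, 1.0]]
```

```bash
ls -la pics
```

```text
total 788
drwxr-xr-x 2 agent agent   4096 Dec  4 03:37 .
drwxr-xr-x 3 agent agent   4096 Dec  4 03:37 ..
-rw-r--r-- 1 agent agent 429586 Dec  4 03:37 scene0.png
-rw-r--r-- 1 agent agent 366295 Dec  4 03:37 top0.png
```

View pics/scene0.png

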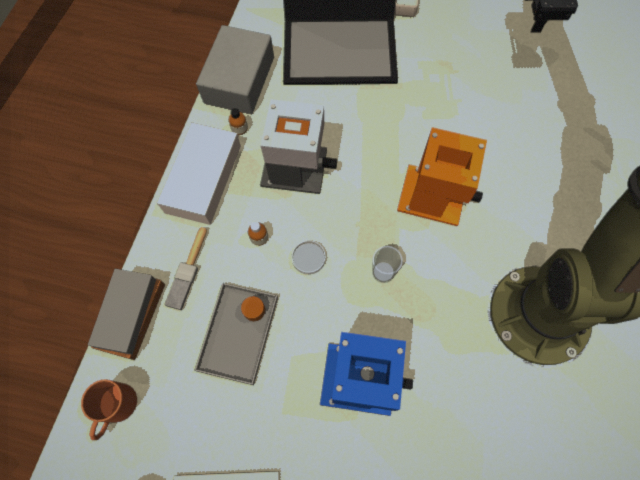

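View pics/top0.png

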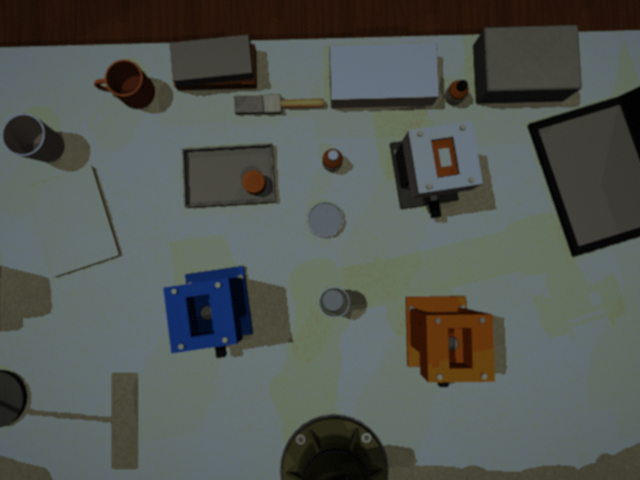

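```bash
python3 - <<'E'
from h import *
t=cv2.imread("pics/top0.png");s=cv2.imread("pics/scene0.png")
def crop(im,u,v,w,h,g=1.0):
    return cv2.resize(np.clip(im[v:v+h,u:u+w]*g,0,255).astype(np.uint8),(400,300),interpolation=cv2.INTER_CUBIC)
a=np.vstack([np.hstack([crop(t,380,110,120,90,1.6),crop(s,240,90,120,90+15-15)]),np.hstack([crop(t,170,130,120,90,1.6),crop(s,180,275,160,120)])])
cv2.imwrite("pics/crop1.png",a)
ct=env.calibration("top");cs=env.calibration("scene")
# amber mask on stand top
for im,c,(u,v,w,h) in((t,ct,(425,130,45,50)),(s,cs,(270,110,45,30))):
    hsv=cv2.cvtColor(im[v:v+h,u:u+w],cv2.COLOR_BGR2HSV); m=((hsv[...,0]<20)&(hsv[...,1]>130)).astype(np.uint8)
    m=cv2.morphologyEx(m,cv2.MORPH_CLOSE,np.ones((9,9)))
    r=cv2.minAreaRect(cv2.findNonZero(m)); b=cv2.boxPoints(r)+[u,v]
    print("block",np.array(r[0])+[u,v],r[1:],plane(c,r[0][0]+u,r[0][1]+v,0.185).round(4)); print([plane(c,*q,0.185)[:2].round(3).tolist() for q in b])
for n,c,P in(("t",ct,[(420,135),(463,128),(473,183),(428,191)]),):
    p=np.array([plane(c,*q,.19) for q in P]);print(p.round(4),p.mean(0),np.linalg.norm(p[0]-p[1]),np.linalg.norm(p[1]-p[2]))
    e=(p[0]-p[3])+(p[1]-p[2]);print("yaw",np.degrees(np.arctan2(e[1],e[0])))
P=[(183,149),(275,145),(277,201),(186,208)]
p=np.array([plane(ct,*q,.018) for q in P]);print("tray",p.round(3),p.mean(0))
e=(p[0]-p[3])+(p[1]-p[2]);f=p[0]-p[1]+p[3]-p[2];print("yaw",np.degrees(np.arctan2(e[1],e[0])),np.degrees(np.arctan2(f[1],f[0]))-90)
for nm,u,v,z in(("puck",254,181,.035),("petri",326,219,.016),("vial",335,154,.075),("tumb",335,302,.09)): print(nm,plane(ct,u,v,z).round(3))
E
```

```text
block [444.87837982 158.7702713 ] ((39.94895553588867, 20.2210750579834), 80.53767395019531) [ 0.6255 -0.2202  0.185 ]
[[0.66, -0.197], [0.666, -0.235], [0.591, -0.243], [0.586, -0.206]]
block [292.26621056 125.73720169] ((31.547136306762695, 14.020949363708496), 6.709836959838867) [ 0.6315 -0.2191  0.185 ]
[[0.662, -0.197], [0.669, -0.232], [0.6, -0.241], [0.594, -0.206]]
[[ 0.6705 -0.1747  0.19  ]
 [ 0.6815 -0.2553  0.19  ]
 [ 0.5776 -0.2688  0.19  ]
 [ 0.565  -0.185   0.19  ]] [ 0.62365386 -0.22096214  0.19      ] 0.0813595986548554 0.10482315535704703
yaw 6.459693647435232
tray [[0.701 0.312 0.018]
 [0.704 0.109 0.018]
 [0.579 0.108 0.018]
 [0.57  0.307 0.018]] [0.63848657 0.20900773 0.018     ]
yaw 1.58395152456616 1.8561868785430988
puck [0.622 0.155 0.035]
petri [0.537 0.001 0.016]
vial [ 0.667 -0.02   0.075]
tumb [ 0.36 -0.01  0.09]
```

View pics/crop1.png

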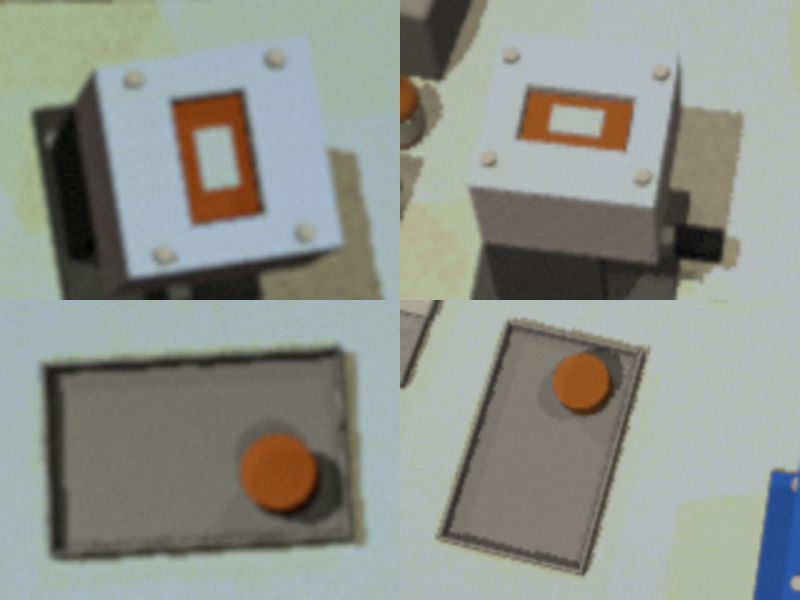

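```bash
python3 - <<'E'
from h import *
ct=env.calibration("top");cs=env.calibration("scene")
def ana(c,P,z):
    p=np.array([plane(c,*q,z) for q in P]);e=(p[0]-p[3])+(p[1]-p[2]);f=p[0]-p[1]+p[3]-p[2]
    print(p.mean(0).round(4),"yaw",np.degrees(np.arctan2(e[1],e[0])).round(2),(np.degrees(np.arctan2(f[1],f[0]))-90).round(2),"len",np.linalg.norm(e)/2,np.linalg.norm(f)/2)
ana(ct,[(420.2,134),(462.5,127.4),(471.5,179.6),(429.2,186.5)],.191)
# scene order: far-left.. identify: want p0=+x+y,p1=+x-y,p2=-x-y,p3=-x+y
ana(cs,[(266.4,137.4),(273.6,106.5),(318.3,111.6),(312.6,143.1)],.191)
ana(ct,[(182.6,149.8),(272.6,144.4),(275.6,202),(186.5,207.1)],.018)
ana(cs,[(196,370.2),(224,283.8),(279.2,294.2),(253.6,384.2)],.018)
E
```

```text
[ 0.6279 -0.2206  0.191 ] yaw 7.0 7.55 len 0.09953492412864634 0.07960854578284873
[ 0.6299 -0.2187  0.191 ] yaw 6.96 6.54 len 0.09981664302485045 0.08036438204846373
[0.6384 0.211  0.018 ] yaw 2.52 1.78 len 0.12803567409401803 0.19707732624941143
[0.638 0.215 0.018] yaw 3.1 1.62 len 0.12823026274710406 0.19862578132441347
```

```bash
cat >> h.py <<'E'
S=np.array([.629,-.2197,0]); SY=7.0
def sp(x,y,z): return S+R.from_euler('z',SY,degrees=True).apply([x,y,z])
def tilt(yaw,t): return R.from_euler('xyz',[180,0,yaw],degrees=True)*R.from_rotvec([0,t,0],degrees=True)
def rel(p,Rt):
    o=env.get_obs(); R0=R.from_euler('xyz',o["tool_rot"],degrees=True)
    print("t",round(o["time_s"],2),"pos",o["tool_pos"].round(4),"rot",o["tool_rot"].round(2),"F",o["force"].round(1),"w",round(o["grip_width"],4))
    print(" travel cm",(R0.inv().apply(p-o["tool_pos"])*100).round(2),"dr",(R0.inv()*Rt).as_rotvec(degrees=True).round(2))
E
python3 - <<'E'
from h import *
ct=env.calibration("top")
for q in((427,313),(492,312),(495,381),(428,383)):print(plane(ct,*q,.19).round(3))
Rt=tilt(7,35);z=Rt.as_matrix()[:,2];F=sp(-.083,0,.046)+.019*z;print(Rt.as_matrix().round(3),F)
rel(F-.25*z,Rt)
rel(F-.08*z,Rt)
E
```

```text
[ 0.342 -0.173  0.19 ]
[ 0.34  -0.291  0.19 ]
[ 0.217 -0.29   0.19 ]
[ 0.217 -0.17   0.19 ]
[[ 0.813  0.122  0.569]
 [ 0.1   -0.993  0.07 ]
 [ 0.574  0.    -0.819]] [ 0.55743539 -0.22848703  0.03043611]
t 0.1 pos [ 0.1737 -0.6258  0.1896] rot [-1.799e+02  1.000e-02  1.552e+01] F [-0.2 -0.1  0.7] w 0.0866
 travel cm [ 33.42 -30.15  -4.52] dr [-2.69 34.95  8.23]
t 0.1 pos [ 0.1737 -0.6258  0.1896] rot [-1.799e+02  1.000e-02  1.552e+01] F [-0.2 -0.1  0.7] w 0.0866
 travel cm [ 43.07 -28.68   9.41] dr [-2.69 34.95  8.23]
```

{"fn": "send_rows", "kwargs": {"series": [{"travel": [0,0,-4],"dr": [0,0,0],"claw": 8.7},{"travel": [0,0,-8],"dr": [0,0,0],"claw": 8.7},{"travel": [3.3,-3,-11],"dr": [0,0,0],"claw": 8.7},{"travel": [6,-5.5,-12],"dr": [0,3,1],"claw": 8.7},{"travel": [9,-8.2,-12],"dr": [0,9,2],"claw": 8.7},{"travel": [12,-11,-12],"dr": [-1,15,3],"claw": 8.7},{"travel": [15,-13.7,-12],"dr": [-1.5,20,4],"claw": 8.7},{"travel": [18,-16.5,-12],"dr": [-2,25,5],"claw": 8.7},{"travel": [21,-19,-12],"dr": [-2.5,30,7],"claw": 8.7},{"travel": [24,-22,-12],"dr": [-2.7,35,8.2],"claw": 8.7},{"travel": [27,-24.6,-12],"dr": [-2.7,35,8.2],"claw": 8.7},{"travel": [30,-27.5,-12],"dr": [-2.7,35,8.2],"claw": 8.7}], "grip_force": 60}}

```text
time_s: 1.1
tool_pos: [0.3839, -0.3007, 0.3033]
tool_rot: [-178.9, -34.8, 6.6]
force: [-0.1, -0.7, 0.9]
grip_width: 0.0871
```

```bash
python3 - <<'E'
from h import *
Rt=tilt(7,35);z=Rt.as_matrix()[:,2];F=sp(-.083,0,.046)+.019*z
print(env.get_obs()["qpos"].round(1));rel(F-.12*z,Rt)
E
```

```text
[ 66.8 -17.2  -4.9 114.4 -35.7  73.2 -13.4]
t 1.1 pos [ 0.3839 -0.3007  0.3033] rot [-178.9   -34.78    6.58] F [-0.1 -0.7  0.9] w 0.0871
 travel cm [-0.77 -4.74 20.81] dr [-0.86  0.22 -0.34]
```

{"fn": "send_rows", "kwargs": {"series": [{"travel": [0,-2.4,3],"dr": [0,0,0],"claw": 8.7},{"travel": [0,-4.7,6],"dr": [-0.9,0.2,-0.3],"claw": 8.7},{"travel": [-0.4,-4.7,10],"dr": [-0.9,0.2,-0.3],"claw": 8.7},{"travel": [-0.8,-4.7,14],"dr": [-0.9,0.2,-0.3],"claw": 8.7},{"travel": [-0.8,-4.7,17.5],"dr": [-0.9,0.2,-0.3],"claw": 8.7},{"travel": [-0.8,-4.7,20],"dr": [-0.9,0.2,-0.3],"claw": 8.7},{"travel": [-0.8,-4.7,20.8],"dr": [-0.9,0.2,-0.3],"claw": 8.7},{"travel": [-0.8,-4.7,20.8],"dr": [-0.9,0.2,-0.3],"claw": 8.7}]}}

```text
time_s: 1.77
tool_pos: [0.4896, -0.2402, 0.1304]
tool_rot: [179.8, -35.0, 7.3]
force: [-0.4, -0.1, -0.6]
grip_width: 0.087
```

```bash
python3 - <<'E'
from h import *
Rt=tilt(7,35);z=Rt.as_matrix()[:,2];F=sp(-.083,0,.046)+.019*z
print(env.get_obs()["qpos"].round(1));rel(F,Rt)
c=env.calibration("wrist");im=env.read_camera("wrist")
for p in(sp(-.098,.01,.057),sp(-.098,-.01,.057),sp(-.08,0,.046),sp(-.06,.06,.118),sp(-.06,-.06,.118)):
    u=proj(c,p);print(u.round(0));cv2.circle(im,tuple(int(a) for a in u),4,(0,255,0),1)
cv2.imwrite("pics/w1.png",im);np.save("w1.npy",c["cam_to_world"]);print(c["fx"],np.round(c["cam_to_world"],3).tolist())
E
```

```text
[ 57.3  -8.7 -14.6 128.1 -42.4  44.  -13.3]
t 1.77 pos [ 0.4896 -0.2402  0.1304] rot [179.76 -35.04   7.25] F [-0.4 -0.1 -0.6] w 0.087
 travel cm [-0.1  -0.36 12.13] dr [ 0.1  -0.04  0.21]
[305. 250.]
[330. 250.]
[318. 233.]
[227. 167.]
[407. 168.]
370.5676249813555 [[0.125, -0.946, 0.3, 0.446], [-0.992, -0.12, 0.034, -0.245], [0.004, -0.302, -0.953, 0.336], [0.0, 0.0, 0.0, 1.0]]
```

View pics/w1.png

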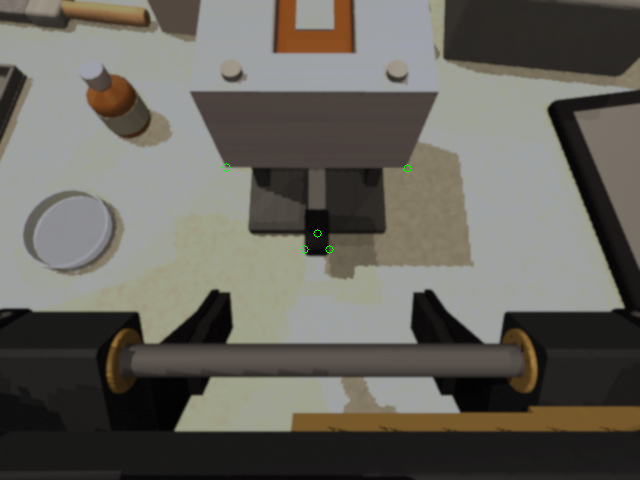

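{"fn": "send_rows", "kwargs": {"series": [{"travel": [0,-0.3,3],"dr": [0,0,0],"claw": 8.7},{"travel": [0,-0.3,6],"dr": [0,0,0],"claw": 8.7},{"travel": [0,-0.3,8.5],"dr": [0,0,0],"claw": 8.7},{"travel": [-0.1,-0.35,10.5],"dr": [0,0,0],"claw": 8.7},{"travel": [-0.1,-0.35,12.1],"dr": [0,0,0],"claw": 8.7},{"travel": [-0.1,-0.35,12.1],"dr": [0,0,0],"claw": 8.7},{"travel": [-0.1,-0.35,12.1],"dr": [0,0,0],"claw": 4}], "grip_force": 40}}

```text
time_s: 2.4
tool_pos: [0.5582, -0.2325, 0.0344]
tool_rot: [179.5, -35.2, 7.2]
force: [0.0, 0.5, -1.1]
grip_width: 0.0844
```

```bash
python3 - <<'E'
from h import *
Rt=tilt(7,35);z=Rt.as_matrix()[:,2];F=sp(-.083,0,.046)+.019*z
print(env.get_obs()["qpos"].round(1));rel(F,Rt)
c=env.calibration("wrist");im=env.read_camera("wrist")
cv2.imwrite("pics/w2.png",im)
E
```

```text
[ 52.9   6.3 -19.  127.4 -48.8  27.2  -8. ]
t 2.4 pos [ 0.5582 -0.2325  0.0344] rot [179.46 -35.24   7.21] F [ 0.   0.5 -1.1] w 0.0844
 travel cm [-0.25 -0.41  0.3 ] dr [ 0.42 -0.24  0.17]
```

View pics/w2.png

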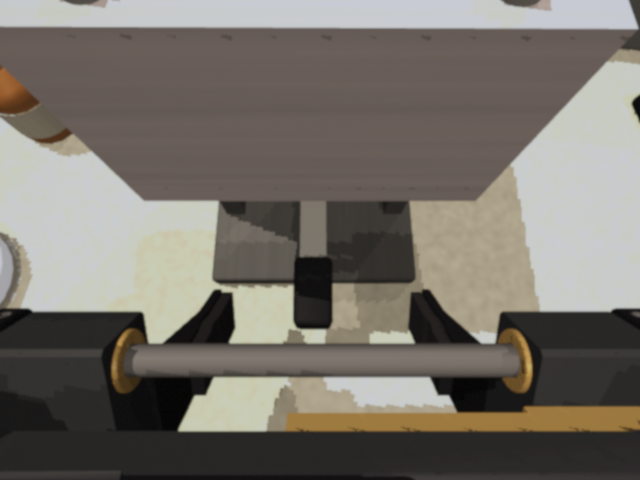

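{"fn": "send_rows", "kwargs": {"series": [{"travel": [-0.2,-0.4,0.3],"dr": [0,0,0],"claw": 6},{"travel": [-0.2,-0.4,0.3],"dr": [0,0,0],"claw": 4},{"travel": [-0.2,-0.4,0.3],"dr": [0,0,0],"claw": 3},{"travel": [-0.2,-0.4,0.3],"dr": [0,0,0],"claw": 1},{"travel": [-0.2,-0.4,0.3],"dr": [0,0,0],"claw": 1},{"travel": [-0.2,-0.4,0.3],"dr": [0,0,0],"claw": 1},{"travel": [-0.2,-0.4,0.3],"dr": [0,0,0],"claw": 1},{"travel": [-0.2,-0.4,0.3],"dr": [0,0,0],"claw": 1},{"travel": [-0.2,-0.4,0.3],"dr": [0,0,0],"claw": 1},{"travel": [-0.2,-0.4,0.3],"dr": [0,0,0],"claw": 1}], "grip_force": 50}}

```text
time_s: 3.28
tool_pos: [0.5578, -0.2282, 0.0296]
tool_rot: [179.4, -35.2, 7.3]
force: [2.3, -0.4, -3.1]
grip_width: 0.0183
```

{"fn": "send_rows", "kwargs": {"series": [{"travel": [0.23,0,-0.33],"dr": [0,0,0],"claw": 1},{"travel": [0.46,0,-0.66],"dr": [0,0,0],"claw": 1},{"travel": [0.69,0,-0.98],"dr": [0,0,0],"claw": 1},{"travel": [0.92,0,-1.31],"dr": [0,0,0],"claw": 1},{"travel": [1.15,0,-1.64],"dr": [0,0,0],"claw": 1},{"travel": [1.38,0,-1.97],"dr": [0,0,0],"claw": 1},{"travel": [1.61,0,-2.29],"dr": [0,0,0],"claw": 1},{"travel": [1.84,0,-2.62],"dr": [0,0,0],"claw": 1},{"travel": [2.07,0,-2.95],"dr": [0,0,0],"claw": 1},{"travel": [2.3,0,-3.28],"dr": [0,0,0],"claw": 1},{"travel": [2.3,0,-3.28],"dr": [0,0,0],"claw": 1}]}}

```text
time_s: 4.2
tool_pos: [0.5576, -0.2281, 0.0691]
tool_rot: [179.4, -35.2, 7.2]
force: [8.1, -4.0, -9.4]
grip_width: 0.0166
```

{"fn": "send_rows", "kwargs": {"series": [{"travel": [0.14,0,-0.2],"dr": [0,0,0],"claw": 1},{"travel": [0.28,0,-0.4],"dr": [0,0,0],"claw": 1},{"travel": [0.42,0,-0.6],"dr": [0,0,0],"claw": 1},{"travel": [0.57,0,-0.82],"dr": [0,0,0],"claw": 1},{"travel": [0.72,0,-1.03],"dr": [0,0,0],"claw": 1},{"travel": [0.72,0,-1.03],"dr": [0,0,0],"claw": 1}]}}

```text
time_s: 4.7
tool_pos: [0.5576, -0.228, 0.0814]
tool_rot: [179.4, -35.2, 7.2]
force: [8.9, -4.0, -11.1]
grip_width: 0.0164
```

```bash
python3 - <<'E'
from h import *
print(env.get_obs()["force"])
im=env.read_camera("wrist")
s=env.read_camera("scene")
cv2.imwrite("pics/w3.png",np.hstack([cv2.resize(im,(533,400)),cv2.resize(s[70:230,240:346],(265,400))]))
E
```

```text
[  8.85008366  -3.9590341  -11.09151684]
```

View pics/w3.png

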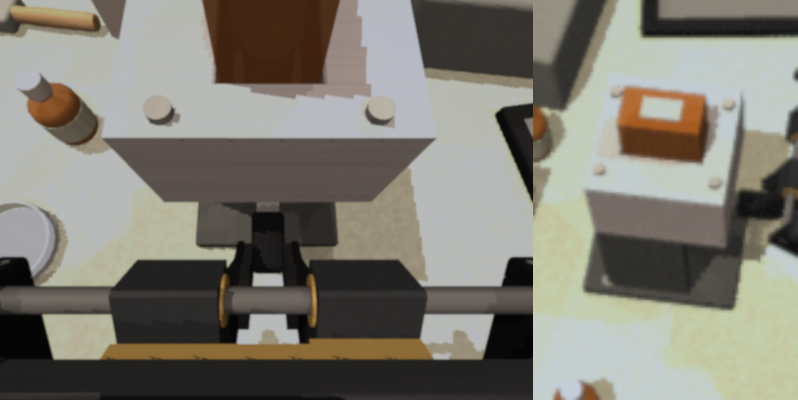

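{"fn": "send_rows", "kwargs": {"series": [{"travel": [0.12,0,-0.16],"dr": [0,0,0],"claw": 1},{"travel": [0.23,0,-0.33],"dr": [0,0,0],"claw": 1},{"travel": [0.23,0,-0.33],"dr": [0,0,0],"claw": 1}], "grip_force": 60}}

```text
time_s: 5.05
tool_pos: [0.5573, -0.228, 0.0841]
tool_rot: [179.4, -35.1, 7.2]
force: [18.0, -6.7, -21.4]
grip_width: 0.0158
```

{"fn": "send_rows", "kwargs": {"series": [{"travel": [0.12,0,-0.16],"dr": [0,0,0],"claw": 1},{"travel": [0.17,0,-0.25],"dr": [0,0,0],"claw": 1},{"travel": [0.17,0,-0.25],"dr": [0,0,0],"claw": 1}]}}

```text
time_s: 5.3
tool_pos: [0.5567, -0.2278, 0.0848]
tool_rot: [179.4, -35.0, 7.1]
force: [29.3, -9.9, -36.8]
grip_width: 0.0139
```

```bash
python3 - <<'E'
from h import *
print(env.get_obs()["force"],env.get_obs()["tool_pos"])
t=env.read_camera("top"); s=env.read_camera("scene"); cv2.imwrite("pics/t3.png",t); cv2.imwrite("pics/s3.png",s)
ct=env.calibration("top");cs=env.calibration("scene")
# paper square centroid: triangulate
def paper(im,u,v,w,h):
    sub=im[v:v+h,u:u+w]; hsv=cv2.cvtColor(sub,cv2.COLOR_BGR2HSV)
    m=((hsv[...,0]<20)&(hsv[...,1]>130)).astype(np.uint8)
    f=cv2.findContours(m,cv2.RETR_CCOMP,cv2.CHAIN_APPROX_NONE); C,H=f
    best=max((cv2.contourArea(c),i) for i,c in enumerate(C) if H[0][i][3]>=0)[1]
    M=cv2.moments(C[best]); return u+M["m10"]/M["m00"],v+M["m01"]/M["m00"],M["m00"]
for im0 in (0,1):
    T=cv2.imread("pics/top0.png") if im0==0 else t; Sx=cv2.imread("pics/scene0.png") if im0==0 else s
    a=paper(T,420,120,60,70);b=paper(Sx,262,95,62,50)
    o1,d1=ray(ct,*a[:2]);o2,d2=ray(cs,*b[:2])
    k=np.linalg.lstsq(np.c_[d1,-d2],o2-o1,rcond=None)[0]
    p=o1+k[0]*d1;q=o2+k[1]*d2;print(a,b,p.round(4),q.round(4),((p+q)/2).round(4))
E
```

```text
[ 29.26919853  -9.93461608 -36.76254721] [ 0.55673234 -0.22783395  0.0848024 ]
(444.4938271604938, 157.08333333333334, 270.0) (292.6328638497653, 125.83474178403756, 177.5) [ 0.6291 -0.2201  0.1832] [ 0.631  -0.22    0.1835] [ 0.6301 -0.2201  0.1834]
(451.39115646258506, 150.58503401360545, 294.0) (290.841732979664, 112.34924845269673, 188.5) [ 0.6294 -0.2201  0.2321] [ 0.6312 -0.2199  0.2325] [ 0.6303 -0.22    0.2323]
```

{"fn": "send_rows", "kwargs": {"series": [{"travel": [-0.2,0,0.29],"dr": [0,0,0],"claw": 1},{"travel": [-0.2,0,0.29],"dr": [0,0,0],"claw": 3},{"travel": [-0.2,0,0.29],"dr": [0,0,0],"claw": 6},{"travel": [-0.2,0,0.29],"dr": [0,0,0],"claw": 8.7},{"travel": [-0.2,0,0.29],"dr": [0,0,0],"claw": 8.7},{"travel": [-0.2,0,0.29],"dr": [0,0,0],"claw": 8.7},{"travel": [-0.2,0,0.29],"dr": [0,0,0],"claw": 8.7},{"travel": [-0.2,0,0.29],"dr": [0,0,0],"claw": 8.7}], "grip_force": 30}}

```text
time_s: 6.07
tool_pos: [0.5577, -0.2263, 0.086]
tool_rot: [179.5, -35.2, 7.3]
force: [0.4, 0.3, 1.0]
grip_width: 0.0535
```

{"fn": "send_rows", "kwargs": {"series": [{"travel": [0,0,-2],"dr": [0,0,0],"claw": 8.7},{"travel": [0,0,-5],"dr": [0,0,0],"claw": 8.7},{"travel": [0,0,-8.5],"dr": [0,0,0],"claw": 8.7},{"travel": [0,0,-12],"dr": [0,0,0],"claw": 8.7},{"travel": [0,0,-15],"dr": [0,0,0],"claw": 8.7},{"travel": [2,0,-19],"dr": [0,0,0],"claw": 8.7},{"travel": [4,0,-22],"dr": [0,-5,0],"claw": 8.7},{"travel": [7,0,-23.5],"dr": [0,-11,0],"claw": 8.7},{"travel": [10,0,-23.5],"dr": [0,-17,0],"claw": 8.7},{"travel": [13,0,-23],"dr": [0,-24,0],"claw": 8.7},{"travel": [16,0,-21.5],"dr": [0,-30,0],"claw": 8.7},{"travel": [18,0,-20],"dr": [0,-35.2,0],"claw": 8.7}]}}

```text
time_s: 7.07
tool_pos: [0.5919, -0.2211, 0.3564]
tool_rot: [179.4, -0.1, 6.9]
force: [-0.6, -0.7, 0.7]
grip_width: 0.087
```

```bash
python3 - <<'E'
from h import *
rel(np.array([.630,-.220,.30]),tilt(7,0)); print(env.get_obs()["qpos"].round(1))
E
```

```text
t 7.07 pos [ 0.5919 -0.2211  0.3564] rot [ 1.794e+02 -1.300e-01  6.850e+00] F [-0.6 -0.7  0.7] w 0.087
 travel cm [3.79 0.28 5.65] dr [ 0.6  -0.12 -0.15]
[ 40.   17.  -29.9  68.2   9.   96.6 -71. ]
```

{"fn": "send_rows", "kwargs": {"series": [{"travel": [2,0.15,2.5],"dr": [0.3,0,0],"claw": 8.7},{"travel": [3.8,0.3,5.0],"dr": [0.6,-0.1,-0.1],"claw": 8.7},{"travel": [3.8,0.3,5.6],"dr": [0.6,-0.1,-0.1],"claw": 8.7},{"travel": [3.8,0.3,5.6],"dr": [0.6,-0.1,-0.1],"claw": 8.7}]}}

```text
time_s: 7.4
tool_pos: [0.6262, -0.2189, 0.2927]
tool_rot: [-179.6, 0.5, 7.2]
force: [-0.3, -0.8, -0.2]
grip_width: 0.0873
```

```bash
python3 - <<'E'
from h import *
rel(np.array([.630,-.220,.197]),tilt(7,0))
c=env.calibration("wrist");im=env.read_camera("wrist")
S[:]=[.630,-.220,0]
for p in [sp(x,y,.234) for x in(-.035,.035) for y in(-.02,.02)]+[sp(0,0,.234)]:
    u=proj(c,p);print(u.round(0));cv2.circle(im,tuple(int(a) for a in u),3,(0,255,0),1)
cv2.imwrite("pics/w4.png",im)
E
```

```text
t 7.4 pos [ 0.6262 -0.2189  0.2927] rot [-179.59    0.45    7.16] F [-0.3 -0.8 -0.2] w 0.0873
 travel cm [0.44 0.23 9.57] dr [-0.41  0.45  0.16]
[351. 291.]
[297. 291.]
[354. 198.]
[296. 198.]
[325. 246.]
```

View pics/w4.png

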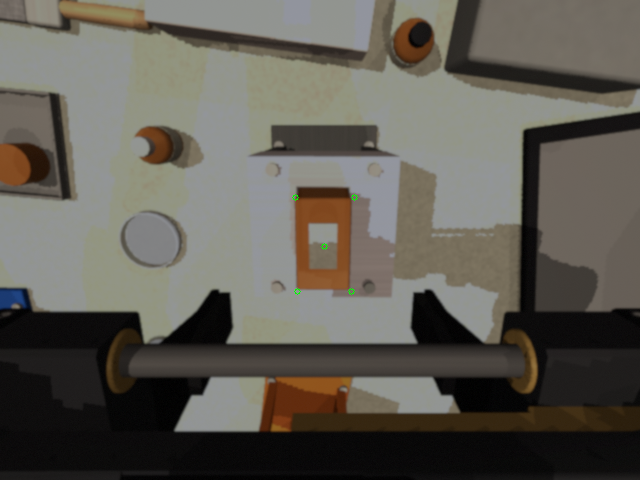

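{"fn": "send_rows", "kwargs": {"series": [{"travel": [0.4,0.2,2],"dr": [-0.4,0.4,0.1],"claw": 8.7},{"travel": [0.4,0.2,4.5],"dr": [-0.4,0.4,0.1],"claw": 8.7},{"travel": [0.4,0.2,7],"dr": [-0.4,0.4,0.1],"claw": 8.7},{"travel": [0.4,0.2,8.8],"dr": [-0.4,0.4,0.1],"claw": 8.7},{"travel": [0.4,0.2,9.5],"dr": [-0.4,0.4,0.1],"claw": 8.7},{"travel": [0.4,0.2,9.5],"dr": [-0.4,0.4,0.1],"claw": 8.7},{"travel": [0.4,0.2,9.5],"dr": [-0.4,0.4,0.1],"claw": 8.7}]}}

```text
time_s: 8.03
tool_pos: [0.6312, -0.2216, 0.2044]
tool_rot: [179.7, -0.4, 6.9]
force: [-0.1, -0.4, 1.1]
grip_width: 0.0872
```

```bash
python3 - <<'E'
from h import *
rel(np.array([.630,-.220,.197]),tilt(7,0))
E
```

```text
t 8.03 pos [ 0.6312 -0.2216  0.2044] rot [179.67  -0.42   6.93] F [-0.1 -0.4  1.1] w 0.0872
 travel cm [-0.1  -0.17  0.73] dr [ 0.33 -0.42 -0.07]
```

{"fn": "send_rows", "kwargs": {"series": [{"travel": [-0.1,-0.15,0.6],"dr": [0.3,-0.4,0],"claw": 8.7},{"travel": [-0.1,-0.15,0.6],"dr": [0.3,-0.4,0],"claw": 7},{"travel": [-0.1,-0.15,0.6],"dr": [0.3,-0.4,0],"claw": 6},{"travel": [-0.1,-0.15,0.6],"dr": [0.3,-0.4,0],"claw": 5},{"travel": [-0.1,-0.15,0.6],"dr": [0.3,-0.4,0],"claw": 3},{"travel": [-0.1,-0.15,0.6],"dr": [0.3,-0.4,0],"claw": 3},{"travel": [-0.1,-0.15,0.6],"dr": [0.3,-0.4,0],"claw": 3},{"travel": [-0.1,-0.15,0.6],"dr": [0.3,-0.4,0],"claw": 3},{"travel": [-0.1,-0.15,0.6],"dr": [0.3,-0.4,0],"claw": 3}], "grip_force": 30}}

```text
time_s: 8.78
tool_pos: [0.6298, -0.2195, 0.1958]
tool_rot: [-179.9, 0.1, 7.0]
force: [0.8, 0.4, 0.2]
grip_width: 0.0419
```

{"fn": "send_rows", "kwargs": {"series": [{"travel": [0,0,0],"dr": [0,0,0],"claw": 3},{"travel": [0,0,0],"dr": [0,0,0],"claw": 3},{"travel": [0,0,0],"dr": [0,0,0],"claw": 3}]}}

```text
time_s: 9.03
tool_pos: [0.6298, -0.2194, 0.1957]
tool_rot: [-179.9, 0.1, 7.0]
force: [0.4, 0.1, 0.1]
grip_width: 0.0393
```

{"fn": "send_rows", "kwargs": {"series": [{"travel": [0,0,-0.3],"dr": [0,0,0],"claw": 3},{"travel": [0,0,-0.6],"dr": [0,0,0],"claw": 3},{"travel": [0,0,-1],"dr": [0,0,0],"claw": 3},{"travel": [0,0,-1.5],"dr": [0,0,0],"claw": 3},{"travel": [0,0,-2],"dr": [0,0,0],"claw": 3},{"travel": [0,0,-2.5],"dr": [0,0,0],"claw": 3},{"travel": [0,0,-2.5],"dr": [0,0,0],"claw": 3}]}}

```text
time_s: 9.62
tool_pos: [0.6306, -0.2196, 0.2225]
tool_rot: [-180.0, -0.0, 7.0]
force: [1.2, -0.6, -2.8]
grip_width: 0.0392
```

```bash
python3 - <<'E'
from h import *
rel(np.array([.6365,.253,.20]),tilt(2.2,0))
E
```

```text
t 9.62 pos [ 0.6306 -0.2196  0.2225] rot [-179.97   -0.      6.98] F [ 1.2 -0.6 -2.8] w 0.0392
 travel cm [  6.33 -46.84   2.27] dr [-0.03  0.    4.78]
```

{"fn": "send_rows", "kwargs": {"series": [{"travel": [0,0,-1],"dr": [0,0,0],"claw": 3},{"travel": [0,0,-2.5],"dr": [0,0,0],"claw": 3},{"travel": [0,0,-4.5],"dr": [0,0,0],"claw": 3},{"travel": [0,0,-6.5],"dr": [0,0,0],"claw": 3},{"travel": [0,0,-8],"dr": [0,0,0],"claw": 3},{"travel": [0.1,-1,-8.5],"dr": [0,0,0],"claw": 3},{"travel": [0.4,-3,-8.5],"dr": [0,0,0],"claw": 3},{"travel": [0.8,-6,-8.5],"dr": [0,0,0],"claw": 3},{"travel": [1.2,-9,-8.5],"dr": [0,0,0.5],"claw": 3},{"travel": [1.6,-12,-8.5],"dr": [0,0,1],"claw": 3},{"travel": [2,-15,-8.5],"dr": [0,0,1.5],"claw": 3},{"travel": [2.4,-18,-8.5],"dr": [0,0,2],"claw": 3}]}}

```text
time_s: 10.62
tool_pos: [0.6312, -0.0356, 0.3057]
tool_rot: [-179.9, 0.2, 5.0]
force: [-0.5, -0.1, -2.4]
grip_width: 0.0394
```

```bash
python3 - <<'E'
from h import *
rel(np.array([.6365,.253,.20]),tilt(2.2,0)); print(env.get_obs()["qpos"].round(1))
E
```

```text
t 10.62 pos [ 0.6312 -0.0356  0.3057] rot [-1.799e+02  1.700e-01  5.000e+00] F [-0.5 -0.1 -2.4] w 0.0394
 travel cm [  3.07 -28.69  10.61] dr [-0.1   0.17  2.8 ]
[ 26.6  17.8 -34.   73.6   9.8  91.7 -90.9]
```

{"fn": "send_rows", "kwargs": {"series": [{"travel": [0.3,-3,0],"dr": [0,0,0.3],"claw": 3},{"travel": [0.6,-6,0],"dr": [0,0,0.6],"claw": 3},{"travel": [0.9,-9,0],"dr": [0,0,0.9],"claw": 3},{"travel": [1.3,-12,0],"dr": [0,0,1.2],"claw": 3},{"travel": [1.6,-15,0],"dr": [0,0,1.6],"claw": 3},{"travel": [2,-18,0.5],"dr": [0,0,2],"claw": 3},{"travel": [2.3,-21,2],"dr": [0,0,2.3],"claw": 3},{"travel": [2.6,-24,4],"dr": [0,0,2.6],"claw": 3},{"travel": [2.9,-26.5,6.5],"dr": [0,0.1,2.8],"claw": 3},{"travel": [3.1,-28,9],"dr": [0,0.1,2.8],"claw": 3},{"travel": [3.1,-28.7,10.6],"dr": [-0.1,0.1,2.8],"claw": 3},{"travel": [3.1,-28.7,10.6],"dr": [-0.1,0.1,2.8],"claw": 3}]}}

```text
time_s: 11.62
tool_pos: [0.6333, 0.2535, 0.1951]
tool_rot: [179.9, 0.5, 2.5]
force: [-0.6, -0.7, -3.1]
grip_width: 0.0396
```

```bash
python3 - <<'E'
from h import *
rel(np.array([.6365,.253,.0207]),tilt(2.2,0)); print(env.get_obs()["qpos"].round(1))
c=env.calibration("wrist");im=env.read_camera("wrist")
T=lambda x,y,z: np.array([.638,.213,0])+R.from_euler('z',2.2,degrees=True).apply([x,y,z])
for p in [T(x,y,.018) for x in(-.065,.065) for y in(-.1,.1)]+[T(x,y,.004) for x in(-.035,.035) for y in(.02,.06)]:
    cv2.circle(im,tuple(int(a) for a in proj(c,p)),3,(0,255,0),1)
cv2.imwrite("pics/w5.png",im)
E
```

```text
t 11.62 pos [0.6333 0.2535 0.1951] rot [179.93   0.54   2.5 ] F [-0.6 -0.7 -3.1] w 0.0396
 travel cm [ 0.48  0.04 17.43] dr [0.07 0.54 0.3 ]
[   2.8   27.2  -38.3   75.9   16.4   83.  -122.1]
```

View pics/w5.png

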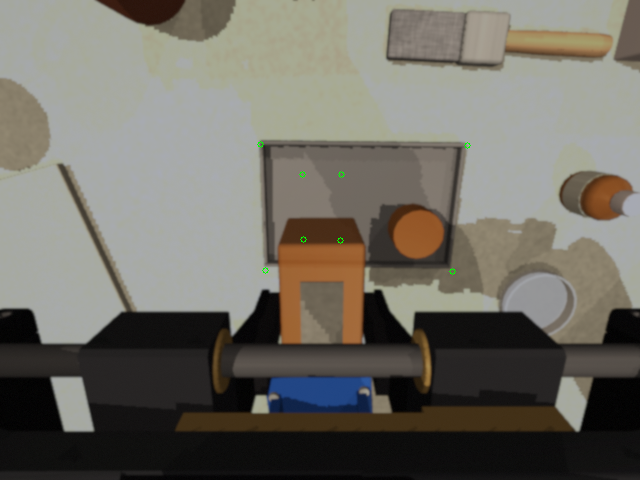

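{"fn": "send_rows", "kwargs": {"series": [{"travel": [0.1,0,2],"dr": [0,0,0],"claw": 3},{"travel": [0.2,0,5],"dr": [0,0.2,0],"claw": 3},{"travel": [0.3,0,8],"dr": [0,0.4,0.2],"claw": 3},{"travel": [0.5,0,11],"dr": [0,0.5,0.3],"claw": 3},{"travel": [0.5,0,13.5],"dr": [0,0.5,0.3],"claw": 3},{"travel": [0.5,0,15],"dr": [0,0.5,0.3],"claw": 3},{"travel": [0.5,0,16],"dr": [0,0.5,0.3],"claw": 3},{"travel": [0.5,0,16],"dr": [0,0.5,0.3],"claw": 3},{"travel": [0.5,0,16],"dr": [0,0.5,0.3],"claw": 3},{"travel": [0.5,0,16],"dr": [0,0.5,0.3],"claw": 3}]}}

```text
time_s: 12.5
tool_pos: [0.6441, 0.2515, 0.0427]
tool_rot: [-179.9, -0.7, 1.9]
force: [0.4, 0.4, -3.0]
grip_width: 0.0393
```

```bash
python3 - <<'E'
from h import *
rel(np.array([.6365,.253,.0207]),tilt(2.2,0))
E
```

```text
t 12.5 pos [0.6441 0.2515 0.0427] rot [-179.95   -0.67    1.86] F [ 0.4  0.4 -3. ] w 0.0393
 travel cm [-0.78 -0.18  2.19] dr [-0.05 -0.67 -0.33]
```

{"fn": "send_rows", "kwargs": {"series": [{"travel": [-0.3,-0.1,0.4],"dr": [0,-0.3,-0.2],"claw": 3},{"travel": [-0.6,-0.15,0.8],"dr": [0,-0.6,-0.3],"claw": 3},{"travel": [-0.6,-0.15,1.2],"dr": [0,-0.6,-0.3],"claw": 3},{"travel": [-0.6,-0.15,1.5],"dr": [0,-0.6,-0.3],"claw": 3},{"travel": [-0.6,-0.15,1.5],"dr": [0,-0.6,-0.3],"claw": 3},{"travel": [-0.6,-0.15,1.5],"dr": [0,-0.6,-0.3],"claw": 3},{"travel": [-0.6,-0.15,1.5],"dr": [0,-0.6,-0.3],"claw": 3}]}}

```text
time_s: 13.08
tool_pos: [0.6368, 0.2521, 0.0253]
tool_rot: [180.0, 0.1, 2.2]
force: [-0.4, -0.2, -1.5]
grip_width: 0.0389
```

```bash
python3 - <<'E'
from h import *
rel(np.array([.638,.253,.0207]),tilt(2.2,0))
E
```

```text
t 13.08 pos [0.6368 0.2521 0.0253] rot [1.7999e+02 1.2000e-01 2.1800e+00] F [-0.4 -0.2 -1.5] w 0.0389
 travel cm [ 0.12 -0.08  0.46] dr [ 0.01  0.12 -0.02]
```

Level and about 4–5 mm above the floor; now small steps down until contact.

{"fn": "send_rows", "kwargs": {"series": [{"travel": [0,0,0.1],"dr": [0,0,0],"claw": 3},{"travel": [0,0,0.2],"dr": [0,0,0],"claw": 3},{"travel": [0,0,0.3],"dr": [0,0,0],"claw": 3},{"travel": [0,0,0.3],"dr": [0,0,0],"claw": 3},{"travel": [0,0,0.3],"dr": [0,0,0],"claw": 3}]}}

```text
time_s: 13.5
tool_pos: [0.6369, 0.2523, 0.0229]
tool_rot: [180.0, 0.1, 2.2]
force: [-1.2, -0.5, 2.9]
grip_width: 0.0394
```

{"fn": "send_rows", "kwargs": {"series": [{"travel": [0,0,0.05],"dr": [0,0,0],"claw": 3},{"travel": [0,0,0.1],"dr": [0,0,0],"claw": 3},{"travel": [0,0,0.1],"dr": [0,0,0],"claw": 3},{"travel": [0,0,0.1],"dr": [0,0,0],"claw": 3}]}}

```text
time_s: 13.83
tool_pos: [0.637, 0.2524, 0.0228]
tool_rot: [180.0, 0.1, 2.2]
force: [-2.8, -1.4, 6.1]
grip_width: 0.0392
```

{"fn": "send_rows", "kwargs": {"series": [{"travel": [0,0,-0.08],"dr": [0,0,0],"claw": 3},{"travel": [0,0,-0.08],"dr": [0,0,0],"claw": 4.2},{"travel": [0,0,-0.08],"dr": [0,0,0],"claw": 4.8},{"travel": [0,0,-0.08],"dr": [0,0,0],"claw": 5.5},{"travel": [0,0,-0.08],"dr": [0,0,0],"claw": 6.2},{"travel": [0,0,-0.08],"dr": [0,0,0],"claw": 6.2},{"travel": [0,0,-0.08],"dr": [0,0,0],"claw": 6.2},{"travel": [0,0,-0.08],"dr": [0,0,0],"claw": 6.2}]}}

```text
time_s: 14.5
tool_pos: [0.6367, 0.2521, 0.022]
tool_rot: [180.0, 0.1, 2.2]
force: [0.3, -1.0, 0.6]
grip_width: 0.0612
```

{"fn": "send_rows", "kwargs": {"series": [{"travel": [0,0,-0.5],"dr": [0,0,0],"claw": 6.2},{"travel": [0,0,-1.5],"dr": [0,0,0],"claw": 6.2},{"travel": [0,0,-3],"dr": [0,0,0],"claw": 6.2},{"travel": [0,0,-5],"dr": [0,0,0],"claw": 6.2},{"travel": [0,0,-7.5],"dr": [0,0,0],"claw": 6.2},{"travel": [0,0,-10.5],"dr": [0,0,0],"claw": 6.2},{"travel": [0,0,-14],"dr": [0,0,0],"claw": 6.2},{"travel": [0,0,-17],"dr": [0,0,0],"claw": 6.2},{"travel": [-3,0,-20],"dr": [0,0,0],"claw": 6.2},{"travel": [-6,0,-22],"dr": [0,0,0],"claw": 6.2},{"travel": [-9,0,-22],"dr": [0,0,0],"claw": 6.2},{"travel": [-11,0,-22],"dr": [0,0,0],"claw": 6.2}]}}

```text
time_s: 15.5
tool_pos: [0.5254, 0.2501, 0.2464]
tool_rot: [-179.9, -0.2, 2.3]
force: [-0.2, 0.8, 0.2]
grip_width: 0.062
```

```bash
python3 - <<'E'
from h import *
o=env.get_obs();print(o["tool_pos"],o["force"])
cv2.imwrite("pics/t6.png",env.read_camera("top")[100:340,120:500]);s=env.read_camera("scene");w=env.read_camera("wrist")
c=lambda a:cv2.resize(a,(400,300))
t=cv2.imread("pics/t6.png")
cv2.imwrite("pics/end.png",np.vstack([np.hstack([c(np.clip(t*1.6,0,255).astype(np.uint8)),c(s[80:400,160:480])]),np.hstack([c(w),c(s[270:390,180:340])])]))
E
```

```text
[0.52543245 0.25007729 0.24636238] [-0.24362065  0.77524966  0.21101404]
```

View pics/end.png

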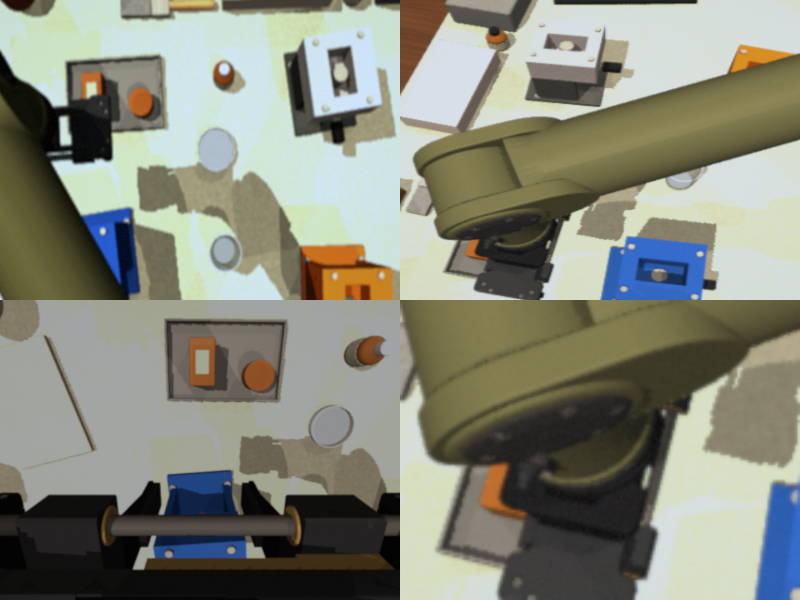

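```bash
python3 -c "
from cell import env
print(env.sign_off())"
```

```text
the job is handed in; nothing more can be done
None
```

The block now stands upright in the free half of the specimen tray, and the job was handed in at about 15.7 s of the 53 s allowed.

- **Rod:** I took the grip from the front at a 35° tilt and pushed it up until the arm stopped rising and the wrist force climbed to about 48 N. By two-camera triangulation the block had risen 49 mm, which fits the rod being at its upper stop. I eased the force off, then let go. A wrist view from above afterwards fitted the block still fully raised.
- **Block:** I gripped it across its 40 mm side and lifted it out. I set it down in small steps until it touched, with about 6 N contact force, at about (0.637, 0.252), within 2 mm of my estimate of tray_free. I then opened the fingers and withdrew.
- **Last checks:** The final picture shows the block upright, long side along the tray's x, next to the puck. The puck, dish, bottle and tumbler look undisturbed, judged by eye only. The robot was clear and touching nothing.
- **Didn't quite agree:**
  - While pushing the rod, the finger opening shrank from 18 to 14 mm, so the fingers slipped or tilted a little on the grip.
  - The block touched down about 2 mm higher than I had reckoned.
  - The tray looked 2–3 mm further out in x from the wrist camera than from the fixed ones.

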